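# Square a blank into the leaf drill jig and lock it for drilling

### The job

Get the small aluminium blank ready for drilling: swing the drill jig's latch arm aside if it is in the way, lay the blank flat on the jig's board with its long side along the side stop, let go of it and slide it fully home into the corner, hard against both the side stop and the end stop. Then swing the hinged leaf right down over it, and only then turn the latch arm across the leaf's tongue, all the way to its stop pin (the leaf stays up if the blank is not home, and leaf and latch block each other in any other order). Let go of everything, and leave the other things on the bench where they are.

Things in the scene. Friction and masses are not known exactly. Their poses are not given: they have to be found in the camera images.
- blank: loose flat aluminium plate, plain rectangle 70 x 48 x 8 mm, about 75 g, lying flat on the bench left of the vice (the two stacked plates far right are drilled already); origin at the centre of its underside, x along the 70 mm side, y along the 48 mm side, z up. Either end may go first, either face up
- drill_jig: leaf drill jig fixed right of the vice: plywood board 185 (x) x 170 (y) x 16 mm; origin under the board, on the bench (board from x -96.5 to 88.5, y -85 to 85 mm); x points from the robot to the leaf's hinge at the far side, y left, z up; board top at z 16. Latch stop: pin 7 mm thick, 26 mm high, at x -44.5, y 41.5. Hinge blocks 19 mm high at x 55 to 73, y 38 to 54 and -38 to -54
- home (a point): on the board's top at jig x 10, y 0, z 16 mm: where the centre of the blank's underside lies when home (70 mm side along jig x). Side stop: wooden strip 12 wide, 7 mm high (blank: 8), jig x -30 to 30, its face looks to -y at jig y 24. End stop: strip 12 wide, 7 high, jig y -42 to 18, its face looks to -x at jig x 45 mm. No room for a finger between blank and stops
- jig_leaf (a joint): angle (rad) of the hinged leaf: 0 shut (level, its underside 8.5 and top 16.5 mm above the board), 1.9 leant back open. Nearly free hinge along jig y: above about 1.55 it leans back, below that its 0.22 kg makes it fall shut. Two lugs underneath close off the corner's open sides with 2 mm play round a blank that is home; if it is not, a lug lands on it and the leaf stays up by 0.05 rad or more
- leaf_hinge (a point): on the leaf's hinge axis, at jig x 64, y 0, z 28.5 mm. The leaf is an aluminium plate 72 mm wide and 8 mm thick; shut, it reaches from here to jig x -42, and a 24 mm wide tongue with a foot under it goes on to x -66; two steel drill bushes, 18 mm wide, stand 4 mm out of its top at jig x -10 and 30, y 0
- leaf_tongue (a point): middle of the end of the leaf's tongue, 130 mm from the hinge axis; with the leaf shut at jig x -66, y 0, z 28.5 mm; with the leaf open it is the leaf's top end
- jig_latch (a joint): angle (rad) of the latch, a level steel arm 16 mm wide, 8 mm thick: 0 locked (arm along jig +y across the tongue, on its stop pin), growing as it turns anticlockwise seen from above, towards jig -x, up to 1.5. Above 0.8 it is clear of leaf and blank, below 0.6 it blocks the leaf; a leaf not fully down stops the arm. It starts anywhere between; it stays where left, 1 N at the knob turns it
- latch_pivot (a point): on the latch's vertical axis, at the arm's underside: jig x -56, y -52, z 33.5 mm (1 mm above the top of the shut leaf), on a steel post 24 mm thick
- latch_knob (a point): centre of the upright black knob near the end of the latch arm, 88 mm from the latch's axis; the knob is 14 mm thick and 31 mm high, its top 15 mm above this point, its foot (the arm's top) 16 mm below; locked it stands at jig x -56, y 36 mm
- screwdriver: small screwdriver with a blue handle, 168 mm long, lying loose beyond the blank: a bystander
- try_square: try square with a wooden stock and a steel blade, 120 x 169 x 16 mm, lying loose left of the blank: a bystander
- offcut: small dark block of wood, 44 x 50 x 30 mm, loose on the bench to the right of the jig: a bystander
Things that resemble listed ones, but are neither listed nor needed, are in the scene too. What is shaped like the blank but green is not meant.

How it is judged (in metres and radians):
On the way, in this order (a step that is already met when the one before it is completed fails the run):
1. the blank lies flat and home against both stops, let go, with the leaf still open (x of blank in the frame of drill_jig between 0.0075 and 0.0125 m and y of blank in the frame of drill_jig between -0.0025 and 0.0025 m and z of blank in the frame of drill_jig below 0.0185 m and angle between the x axis of blank and the x axis of drill_jig, either way round below 0.04 rad and contact force between blank and the fingers below 0.2 N and value of joint jig_leaf above 0.5 rad), for 0.2 s.
2. the leaf is fully shut over it (value of joint jig_leaf below 0.025 rad and value of joint jig_latch above 0.4 rad), for 0.2 s.
3. the latch arm is across the tongue, at its stop (value of joint jig_latch below 0.1 rad and value of joint jig_leaf below 0.025 rad), for 0.2 s.
At the end, for the whole second after the job is handed in: the blank lies flat on the jig's board within 2.5 mm of its home position in the corner, square to the stops within 0.04 rad; the leaf is shut (below 0.025 rad), the latch is across its tongue (below 0.1 rad), everything is let go and at rest (all of step 3 and x of blank in the frame of drill_jig between 0.0075 and 0.0125 m and y of blank in the frame of drill_jig between -0.0025 and 0.0025 m and z of blank in the frame of drill_jig below 0.0185 m and angle between the x axis of blank and the x axis of drill_jig, either way round below 0.04 rad and linear speed of blank below 0.01 m/s); the robot touches nothing.
It fails at once if a bystander (screwdriver, try square, dark offcut) is shifted by more than 30 mm (distance of any of screwdriver, try_square, offcut from where it was at the start of the episode above 0.03 m).
It also fails if it takes over 72 s, if anything falls off the work surface, if the arm or the gripper's body presses on something with over 40 N, if the wrist force passes 120 N, or if a joint passes its speed limit or range.

### The arm

A 6-joint arm with a two-finger parallel gripper is mounted at the origin on a cart in front of the work surface, level with it; the furniture and walls round the work are solid. World frame = base frame: x ahead of the robot, y to its left, z up, the work surface at z = 0. Lengths are in mm, angles in rad, forces in N, time in s.
With the tool pointing down it reaches from about 275 to 750 mm from the base axis. Payload 10.2 kg.
Tool frame: the origin (TCP) lies on the front face of the gripper's body, between the roots of the fingers; the fingertips stand 73 mm ahead of it and the grasp point (between the pads) lies 54 mm ahead of it (arm.tcp_to_tips is the distance from the TCP to the fingertips, in mm); z points along the fingers, y is the line along which they close (so a half turn about z gives the same grasp; the last joint's range is limited). The gripper opens to 85 mm and grips with 20 to 120 N. Pads are 22 mm wide; open, the fingers measure 114 mm over their backs; the gripper's body (76 mm by 85 mm) begins 54 mm behind the grasp point. The pads swing forward as they close: fully open they stand 13 mm farther back than shut.
Start: joints at [1.063, 0.313, 1.498, -0, 1.331, -0.223], TCP at [147.52, 503.855, 303.894] pointing down, gripper open.
Joint ranges: [-2.94, 2.94], [-0.97, 2.17], [0.19, 2.56], [-1.23, 4.37], [0.02, 3.11], [-2.88, 2.88]. Speed limits (rad/s): [2.39, 2.39, 3.01, 3.14, 3.14, 3.14].

### API

Orientations are given as a unit quaternion [w, x, y, z].
In Python, from workcell import arm, optics gives the robot as it stands.
- The arm moves only by the tool play_rows, never from a script. Its argument "rows" is a list of rows, each an object with "twist": the turn, a rotation vector about the tool's x, y, z in degrees, a list of three; "translation": the shift along the tool's x, y, z in cm, a list of three; "grip": the opening, from -1 (shut) to 1 (fully open). A call has 1 to 10 rows; each row is the pose to reach, as a shift and turn from the pose commanded when the call began, along the tool's axes at that moment; what a row does not reach only later rows make up. A row lasts 1/12 s, in which the tool goes at most 41.7 mm and 7.16 degrees, less where a joint would pass 70% of its speed; a pose out of reach is approached as far as the arm can. A call with a gripper value outside its range is refused whole. The fingers move at their own pace and stop on an object; "newtons" is the grip in N (left out, the last holds). Time passes only in rows, so rows that repeat a pose let the fingers close. It gives the time, the measured TCP pose, the force, the opening and the grip force at its end, in the units of the state.
- arm.observe(): the state, without advancing time (a new reading comes with each control period).
- optics.capture(name): name is "scene" or "top"; returns a dict with "frame" (420x560x3 uint8, blue, green, red), "vfov" (degrees; the focal length in pixels is half the picture's height over the tangent of half this angle, whatever the lens; pixels are square), "cx", "cy" (the principal point, pixels), "pose" (4x4, takes a point from camera to world coordinates). Camera axes: x right, y up, looking along -z (the intrinsics and any distortion apply to the point x, -y, -z); pixel columns grow to the right and rows downward; lengths in mm; the calibration is good to about 2 mm. A picture is of the moment at which its call begins. There is no depth.
- arm.close_job(): hands the job in; it is judged then, once.
The state is a dict: "time": time; "joint_positions": joint angles; "dq": joint speeds; "joint_efforts": joint torques, N m; "position": TCP position; "tool_rot": TCP orientation; "wrist_force": force on the tool from outside, world axes, zero at the start; "moment": the same for the moment, N m; "grip_width": finger opening in mm; "finger_force": force on a finger pad.
Only numpy, scipy, OpenCV 4.12 (cv2) and the standard library are available. Lean on these libraries where they do the work, as an engineer would, in place of code of your own. Each camera call takes 0.05 s, during which the arm holds its last target. There are 200 camera calls.

## Working session

There is one attempt and no reset: what is moved stays moved. The work goes in short steps, Python scripts to look and compute and a tool call to move; the robot and the scene stay as the last step left them, time stands still between calls to the robot, and variables do not carry over. Pictures are saved under pics/ and viewed, at most 10 in all, crops included, and the job is handed in when it is done.

Besides the shell and the picture viewer there is one more tool, called after "Request:" as name([rows], argument=value, ...), one row to a line, values as JSON. play_rows: Moves the arm, as the interface text tells. Its arguments: {"type":"object","properties":{"rows":{"type":"array"},"newtons":{"type":"number"}},"required":["rows"]}

```bash
mkdir -p pics; ls; python3 - <<'E'
from workcell import arm, optics
import cv2,numpy as np
print(arm.observe())
for n in("scene","top"):
    c=optics.capture(n); cv2.imwrite(f"pics/{n}0.png",c["frame"])
    print(n,{k:(v if k!="pose" else np.round(v,4).tolist()) for k,v in c.items() if k!="frame"})
E
```

```text
pics
{'time': 0.0, 'joint_positions': array([ 1.06260311e+00,  3.13442572e-01,  1.49843347e+00, -1.85577158e-05,
        1.33098126e+00, -2.23408666e-01]), 'dq': array([ 0.00018308,  0.00148175,  0.00043907,  0.00032361, -0.00036143,
        0.00039171]), 'joint_efforts': array([-2.48440570e-03, -4.12261748e+01, -2.59744495e+01, -2.68487529e-04,
        4.10188732e-03,  4.76750517e-05]), 'position': array([147.43737811, 503.70306384, 303.34017331]), 'tool_rot': array([-2.17764277e-04,  1.41909365e-01,  9.89879453e-01, -5.93709678e-04]), 'wrist_force': array([-0.14636591, -0.11510003,  0.04094815]), 'moment': array([ 0.00570592,  0.02106485, -0.01244338]), 'finger_force': 0.0, 'grip_width': 85.90275166041697}
scene {'vfov': 43.25877674662584, 'cx': 282.2265312942911, 'cy': 200.01258691418062, 'pose': [[0.8907, 0.3417, -0.2998, 101.5147], [-0.4546, 0.6705, -0.5863, -860.9349], [0.0007, 0.6585, 0.7526, 1200.2115], [0.0, 0.0, 0.0, 1.0]]}
top {'vfov': 43.73481195950841, 'cx': 277.1825914965608, 'cy': 212.54295816227088, 'pose': [[-0.0208, 0.997, -0.0742, 434.7624], [-0.9997, -0.0198, 0.0133, 34.8301], [0.0118, 0.0745, 0.9972, 1562.7184], [0.0, 0.0, 0.0, 1.0]]}
```

View pics/scene0.png

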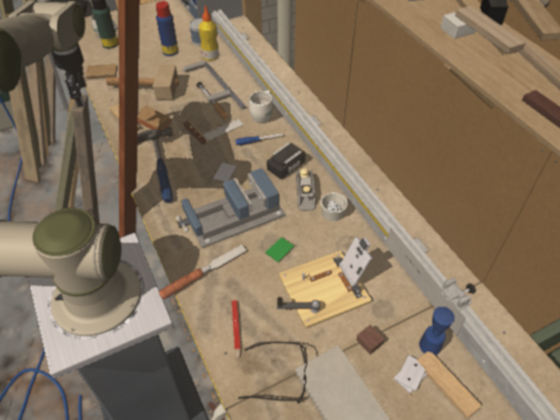

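View pics/top0.png

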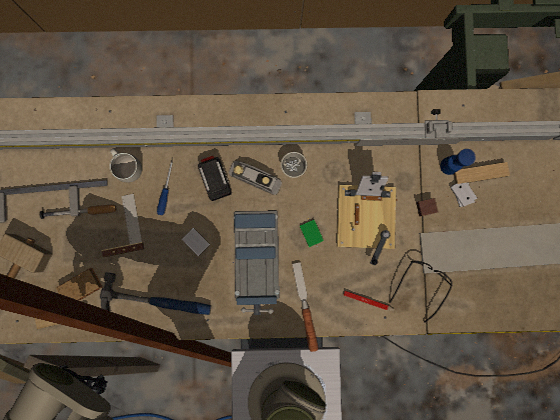

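The scene shows three blank-shaped things: a grey plate at top (196,242) left of the vice, a green plate at (312,232), and stacked drilled plates at (463,194). The grey one fits the description: plain aluminium, left of the vice. The jig is at (367,215) with its leaf open and its latch at (380,245). I'll confirm this in crops.

```bash
python3 - <<'E'
import cv2,numpy as np
t=cv2.imread("pics/top0.png");s=cv2.imread("pics/scene0.png")
a=cv2.resize(t[215:271,160:235],None,fx=5,fy=5,interpolation=cv2.INTER_CUBIC)   # 375x280 
b=cv2.resize(s[150:206,190:265],None,fx=5,fy=5,interpolation=cv2.INTER_CUBIC)
j=cv2.resize(t[165:275,325:405],None,fx=5,fy=5,interpolation=cv2.INTER_CUBIC) # 400x550
im=np.zeros((570,790,3),np.uint8); im[:280,:375]=a; im[285:565,:375]=b; im[:550,385:785]=j
cv2.imwrite("pics/crop1.png",im)
cv2.imwrite("pics/crop2.png",cv2.resize(s[230:330,270:380],None,fx=5.5,fy=5.5,interpolation=cv2.INTER_CUBIC))
E
```

```text
(no output)
```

View pics/crop1.png

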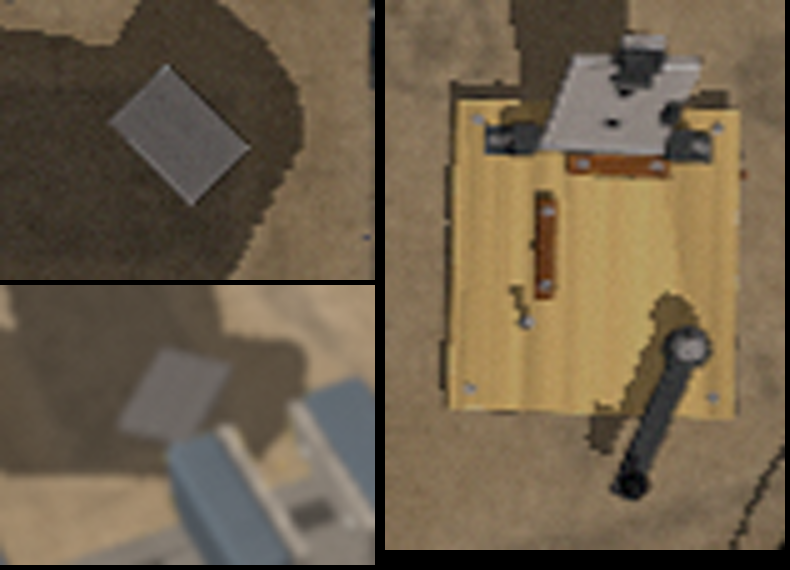

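View pics/crop2.png

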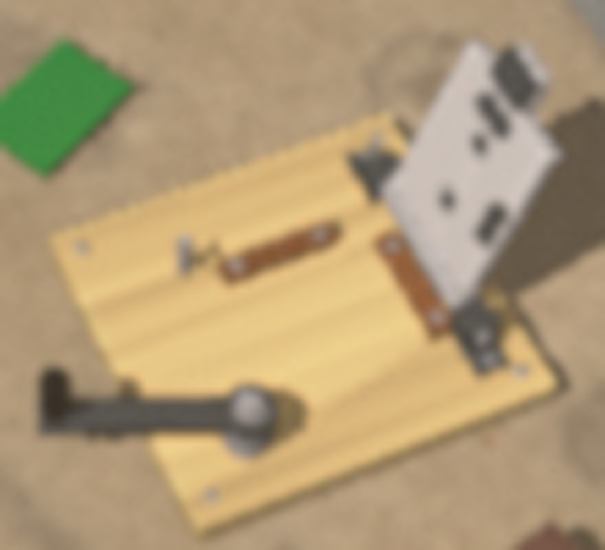

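The crops show a plain grey plate, which is the blank, in crop 1 top left. On the jig, the latch arm points away at about 1.2 rad, so it is already clear, and the leaf is open. The corner formed by the brown stops is empty. Next I fit the poses.

```bash
cat > h.py <<'E'
import numpy as np
from scipy.optimize import least_squares
K={'top':(43.73481195950841,277.1825914965608,212.54295816227088,[[-0.0208,0.997,-0.0742,434.7624],[-0.9997,-0.0198,0.0133,34.8301],[0.0118,0.0745,0.9972,1562.7184],[0,0,0,1]]),
'scene':(43.25877674662584,282.2265312942911,200.01258691418062,[[0.8907,0.3417,-0.2998,101.5147],[-0.4546,0.6705,-0.5863,-860.9349],[0.0007,0.6585,0.7526,1200.2115],[0,0,0,1]])}
def proj(cam,P):
    v,cx,cy,T=K[cam]; f=210/np.tan(np.radians(v/2)); T=np.array(T)
    p=(np.asarray(P,float)-T[:3,3])@T[:3,:3]
    return np.stack([cx+f*p[...,0]/-p[...,2],cy+f*p[...,1]/p[...,2]],-1)
def ray(cam,uv,z):
    v,cx,cy,T=K[cam]; f=210/np.tan(np.radians(v/2)); T=np.array(T)
    d=T[:3,:3]@np.array([(uv[0]-cx)/f,-(uv[1]-cy)/f,-1]); o=T[:3,3]
    return o+d*(z-o[2])/d[2]
def place(q,L):
    c,s=np.cos(q[2]),np.sin(q[2]); L=np.asarray(L,float)
    return np.stack([q[0]+c*L[:,0]-s*L[:,1],q[1]+s*L[:,0]+c*L[:,1],L[:,2]],-1)
def fit(obs,q0):
    f=lambda q:np.concatenate([(proj(c,place(q,L))-np.array(U)).ravel() for c,L,U in obs])
    r=least_squares(f,q0,loss='soft_l1'); return r.x,np.round(f(r.x).reshape(-1,2),1)
E
python3 - <<'E'
from h import *
cv=lambda L,x0,y0,s,ox=0,oy=0:[((x-ox+.5)/s-.5+x0,(y-oy+.5)/s-.5+y0) for x,y in L]
B=[(88.5,85,16),(88.5,-85,16),(-96.5,-85,16),(-96.5,85,16)]
tj=cv([(457,99),(740,110),(738,418),(449,409),(527,323),(537,192),(556,192),(551,298),(535,298),(668,177),(568,170)],325,165,5,385)
tl=B+[(-44.5,41.5,42),(30,36,23),(30,24,23),(-30,24,23),(-30,36,23),(45,-42,23),(45,18,23)]
sj=cv([(395,113),(50,240),(560,385),(186,240)],270,230,5.5)
sl=[B[0],B[3],B[1],(-44.5,41.5,42)]
for o in ([('top',tl,tj)],[('scene',sl,sj)],[('top',tl,tj),('scene',sl,sj)]):
    q,r=fit(o,[500,-200,0]);print('jig',q.round(4),r.tolist())
bl=[(35,24,8),(35,-24,8),(-35,-24,8),(-35,24,8)]
tb=cv([(168,65),(109,122),(193,205),(250,148)],160,215,5)
tb=[tb[1],tb[0],tb[3],tb[2]] # long side 0-3?
print([ray('top',u,8).round(1).tolist() for u in tb])
sb=cv([(168,348),(230,366),(120,430)],190,150,5,0,285)
print([ray('scene',u,8).round(1).tolist() for u in sb])
P=ray('top',cv([(689,347)],325,165,5,385)[0],42);Kn=ray('top',cv([(632,485)],325,165,5,385)[0],72)
print('latch',P,Kn,Kn-P)
E
```

```text
jig [ 5.385447e+02 -2.508069e+02 -5.530000e-02] [[-0.3, -0.4], [-0.1, -0.6], [-0.8, -0.1], [-0.3, -0.3], [0.5, -0.5], [-0.0, 0.9], [0.2, 1.0], [0.8, 0.1], [-0.1, -0.1], [0.2, -0.2], [-0.0, 0.5]]
jig [ 5.395546e+02 -2.531968e+02 -6.190000e-02] [[-0.8, -0.0], [0.0, -0.5], [0.2, 0.3], [0.3, 0.2]]
jig [ 5.389301e+02 -2.515003e+02 -5.780000e-02] [[-0.0, -0.6], [0.2, -0.6], [-0.6, -0.1], [-0.2, -0.5], [0.7, -0.7], [0.2, 0.7], [0.5, 0.9], [1.0, -0.1], [0.1, -0.2], [0.4, -0.3], [0.2, 0.3], [-1.4, -0.5], [-0.5, -0.7], [-0.3, -0.3], [-0.2, -0.2]]
[[477.5, 299.4, 8.0], [510.6, 264.2, 8.0], [460.4, 216.2, 8.0], [427.5, 250.2, 8.0]]
[[481.5, 296.1, 8.0], [510.2, 263.3, 8.0], [427.0, 243.0, 8.0]]
latch [ 478.98128207 -299.30741186   42.        ] [ 400.3634043 -257.3898407   72.       ] [-78.61787777  41.91757116  30.        ]
```

```bash
cat >> h.py <<'E'
def go(x,y,z,yaw=None):
    """print tool-frame shift (cm) / twist (deg) to TCP target; yaw = world angle (deg) of tool y axis (mod 180)"""
    from workcell import arm
    from scipy.spatial.transform import Rotation as R
    o=arm.observe(); w,a,b,c=o['tool_rot']; r=R.from_quat([a,b,c,w]); p=o['position']
    cur=np.degrees(np.arctan2(*r.as_matrix()[[1,0],1]))
    t=cur if yaw is None else yaw; d=(t-cur+90)%180-90
    T=R.from_euler('z',cur+d-90,degrees=True)*R.from_matrix(np.diag([-1.,1,-1]))
    print('t',round(o['time'],2),'pos',p.round(1),'yaw',round(cur,2),'| shift cm',(r.inv().apply(np.array([x,y,z])-p)/10).round(2),
     'twist',np.degrees((r.inv()*T).as_rotvec()).round(1),'F',o['wrist_force'].round(1),'w',round(o['grip_width'],1),'q6',o['joint_positions'][5].round(2))
J=np.array([539.,-251.3,-0.057])
def jig(x,y,z=0): return place(J,[[x,y,z]])[0]
E
python3 - <<'E'
from h import *
from workcell import arm
print(arm.tcp_to_tips)
def line(cam,a,b):
    T=np.array(K[cam][3]);o=T[:3,3];n=np.cross(ray(cam,a,0)-o,ray(cam,b,0)-o);return o,n/np.linalg.norm(n)
o,n=line('scene',(129,20),(124,225))
for uv in [(5,290),(100,318),(150,333),(200,347),(228,356)]:
    oo=np.array(K['top'][3])[:3,3];d=ray('top',uv,0)-oo
    t=np.dot(o-oo,n)/np.dot(d,n);print(uv,(oo+t*d).round(0))
print(proj('scene',[147,504,300]),proj('top',[147,504,300]))
go(469,257.6,110,44+90)
E
```

```text
72.6
(5, 290) [377. 505. 626.]
(100, 318) [318. 355. 575.]
(150, 333) [282. 273. 527.]
(200, 347) [256. 174. 545.]
(228, 356) [224. 127. 475.]
[76.04574948 80.007023  ] [ 74.12431735 378.34858326]
t 0.1 pos [147.4 503.7 303.4] yaw 73.68 | shift cm [-37.78 -14.56  19.35] twist [ -0.1  -0.  -60.3] F [-0.6 -1.2  0.4] w 85.4 q6 -0.22
```

```bash
python3 - <<'E'
from h import *
import cv2
t=cv2.imread("pics/top0.png").astype(int);s=cv2.imread("pics/scene0.png").astype(int)
red=lambda im:((im[...,2]>1.9*im[...,1])&(im[...,2]>35))
mt,ms=red(t),red(s)
for u in range(0,245,24):
    r=np.where(mt[270:365,u])[0]+270; print('top col',u,r.min() if len(r) else 0,r.max() if len(r) else 0,len(r))
for v in range(0,245,24):
    c=np.where(ms[v,95:150])[0]+95; print('scene row',v,c.min() if len(c) else 0,c.max() if len(c) else 0,len(c))
for uv in [(233,357),(150,340),(50,315)]:
    for z in (-300,0,200,400,600,800,1000,1200):
        P=ray('top',uv,z); print(uv,P.round(),proj('scene',P).round())
E
```

```text
top col 0 299 308 7
top col 24 307 314 6
top col 48 314 320 4
top col 72 319 326 6
top col 96 276 332 5
top col 120 332 338 5
top col 144 338 344 5
top col 168 345 350 4
top col 192 352 356 3
top col 216 361 361 1
top col 240 0 0 0
scene row 0 0 0 0
scene row 24 0 0 0
scene row 48 0 0 0
scene row 72 0 0 0
scene row 96 0 0 0
scene row 120 0 0 0
scene row 144 0 0 0
scene row 168 0 0 0
scene row 192 0 0 0
scene row 216 0 0 0
scene row 240 0 0 0
(233, 357) [  70.  175. -300.] [129. 293.]
(233, 357) [129. 152.   0.] [129. 236.]
(233, 357) [168. 137. 200.] [128. 187.]
(233, 357) [207. 122. 400.] [128. 126.]
(233, 357) [246. 107. 600.] [127.  49.]
(233, 357) [286.  92. 800.] [126. -54.]
(233, 357) [ 325.   77. 1000.] [ 125. -196.]
(233, 357) [ 364.   62. 1200.] [ 123. -405.]
(150, 340) [ 135.  464. -300.] [124. 224.]
(150, 340) [184. 395.   0.] [124. 175.]
(150, 340) [216. 349. 200.] [123. 132.]
(150, 340) [248. 303. 400.] [123.  79.]
(150, 340) [280. 257. 600.] [123.  11.]
(150, 340) [312. 210. 800.] [122. -81.]
(150, 340) [ 344.  164. 1000.] [ 122. -210.]
(150, 340) [ 376.  118. 1200.] [ 121. -405.]
(50, 315) [ 230.  813. -300.] [123. 156.]
(50, 315) [263. 687.   0.] [122. 114.]
(50, 315) [285. 604. 200.] [122.  77.]
(50, 315) [307. 520. 400.] [122.  31.]
(50, 315) [329. 437. 600.] [122. -28.]
(50, 315) [351. 353. 800.] [ 121. -110.]
(50, 315) [ 373.  270. 1000.] [ 121. -225.]
(50, 315) [ 395.  186. 1200.] [ 120. -405.]
```

```bash
python3 - <<'E'
import cv2,numpy as np
t=cv2.imread("pics/top0.png");s=cv2.imread("pics/scene0.png")
a=cv2.resize(t[260:420,0:350],None,fx=2.2,fy=2.2,interpolation=cv2.INTER_CUBIC)
b=cv2.resize(s[0:250,0:210],None,fx=.95,fy=.95)
im=np.zeros((595,790,3),np.uint8); im[:a.shape[0],:a.shape[1]]=a; im[355:355+b.shape[0],:b.shape[1]]=b
c=cv2.resize(s[150:255,60:240],None,fx=2.2,fy=2.2,interpolation=cv2.INTER_CUBIC); im[355:355+c.shape[0],300:300+c.shape[1]]=c
im=np.clip(im.astype(float)*1.4,0,255).astype(np.uint8)
cv2.imwrite("pics/beam.png",im)
E
```

```text
(no output)
```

View pics/beam.png

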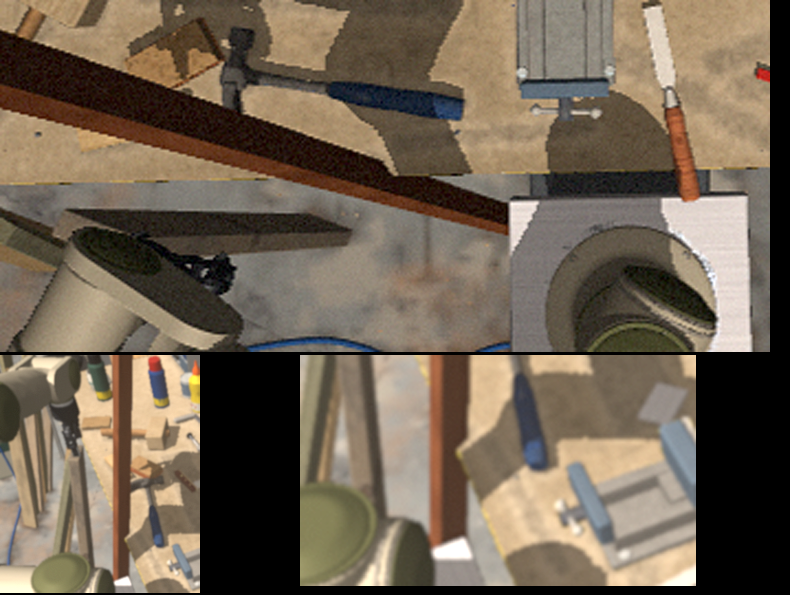

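The brown timber leans outward at about 50° azimuth, between the arm and the work. I'll pull in and up first, then swing past inside it.

```bash
python3 - <<'E'
from h import *
go(84,288,600)
E
```

```text
t 0.1 pos [147.4 503.7 303.4] yaw 73.68 | shift cm [  0.04 -22.52 -29.63] twist [-0.1 -0.  -0. ] F [-0.6 -1.2  0.4] w 85.4 q6 -0.22
```

Request:
play_rows([
  {"twist": [0, 0, 0], "translation": [0, -11, -15], "grip": 1},
  {"twist": [0, 0, 0], "translation": [0, -22.5, -29.5], "grip": 1},
  {"twist": [0, 0, 0], "translation": [0, -22.5, -29.5], "grip": 1},
  {"twist": [0, 0, 0], "translation": [0, -22.5, -29.5], "grip": 1},
  {"twist": [0, 0, 0], "translation": [0, -22.5, -29.5], "grip": 1},
  {"twist": [0, 0, 0], "translation": [0, -22.5, -29.5], "grip": 1},
  {"twist": [0, 0, 0], "translation": [0, -22.5, -29.5], "grip": 1},
  {"twist": [0, 0, 0], "translation": [0, -22.5, -29.5], "grip": 1},
  {"twist": [0, 0, 0], "translation": [0, -22.5, -29.5], "grip": 1},
  {"twist": [0, 0, 0], "translation": [0, -22.5, -29.5], "grip": 1},
])

```text
time: 0.93
position: [82.6, 284.9, 604.3]
tool_rot: [0.003, 0.142, 0.99, 0.005]
wrist_force: [0.6, 0.6, 0.7]
grip_width: 85.6
finger_force: 0.0
```

```bash
python3 - <<'E'
from h import *
from workcell import arm
print(arm.observe()['joint_positions'].round(3))
go(262,145,600,29)
E
```

```text
[ 0.886 -0.221  1.289 -0.     2.063 -0.4  ]
t 0.93 pos [ 82.6 284.9 604.3] yaw 73.65 | shift cm [-21.15  -8.38   0.44] twist [ 0.6  0.  44.6] F [0.6 0.6 0.7] w 85.6 q6 -0.4
```

Request:
play_rows([
  {"twist": [0, 0, 7], "translation": [-3.6, -0.3, 0], "grip": 1},
  {"twist": [0, 0, 14], "translation": [-7.2, -1.0, 0], "grip": 1},
  {"twist": [0, 0, 21], "translation": [-10.6, -2.2, 0], "grip": 1},
  {"twist": [0, 0, 28], "translation": [-13.9, -3.7, 0], "grip": 1},
  {"twist": [0, 0, 35], "translation": [-17, -5.4, 0], "grip": 1},
  {"twist": [0, 0, 42], "translation": [-20, -7.5, 0], "grip": 1},
  {"twist": [0, 0, 45], "translation": [-21.2, -8.4, 0], "grip": 1},
  {"twist": [0, 0, 45], "translation": [-21.2, -8.4, 0], "grip": 1},
  {"twist": [0, 0, 45], "translation": [-21.2, -8.4, 0], "grip": 1},
])

```text
time: 1.68
position: [264.6, 147.6, 598.4]
tool_rot: [-0.001, 0.51, 0.86, -0.0]
wrist_force: [0.2, 0.4, -0.0]
grip_width: 84.7
finger_force: 0.0
```

```bash
python3 - <<'E'
from h import *
go(469,257.6,200,-46)
E
```

```text
t 1.68 pos [264.6 147.6 598.4] yaw 28.63 | shift cm [-0.16 23.25 39.82] twist [-0.1  0.  74.6] F [ 0.2  0.4 -0. ] w 84.7 q6 -0.38
```

Request:
play_rows([
  {"twist": [0, 0, 7], "translation": [0, 2.1, 3.6], "grip": 1},
  {"twist": [0, 0, 14], "translation": [0, 4.2, 7.2], "grip": 1},
  {"twist": [0, 0, 21], "translation": [0, 6.3, 10.8], "grip": 1},
  {"twist": [0, 0, 28], "translation": [0, 8.4, 14.4], "grip": 1},
  {"twist": [0, 0, 35], "translation": [0, 10.5, 18], "grip": 1},
  {"twist": [0, 0, 42], "translation": [0, 12.6, 21.6], "grip": 1},
  {"twist": [0, 0, 49], "translation": [0, 14.7, 25.2], "grip": 1},
  {"twist": [0, 0, 56], "translation": [0, 16.8, 28.8], "grip": 1},
  {"twist": [0, 0, 63], "translation": [0, 18.9, 32.4], "grip": 1},
  {"twist": [0, 0, 70], "translation": [0, 21, 36], "grip": 1},
])

```text
time: 2.52
position: [447.8, 250.7, 237.3]
tool_rot: [-0.0, 0.912, 0.411, 0.0]
wrist_force: [1.7, -0.1, 0.3]
grip_width: 85.0
finger_force: 0.0
```

```bash
python3 - <<'E'
from h import *
go(469,257.6,120,-46)
E
```

```text
t 2.52 pos [447.8 250.7 237.3] yaw -41.44 | shift cm [ 1.91  1.13 11.73] twist [ 0.  -0.   4.6] F [ 1.7 -0.1  0.3] w 85.0 q6 1.0
```

Request:
play_rows([
  {"twist": [0, 0, 4.6], "translation": [1.9, 1.1, 4], "grip": 1},
  {"twist": [0, 0, 4.6], "translation": [1.9, 1.1, 8], "grip": 1},
  {"twist": [0, 0, 4.6], "translation": [1.9, 1.1, 11.7], "grip": 1},
  {"twist": [0, 0, 4.6], "translation": [1.9, 1.1, 11.7], "grip": 1},
  {"twist": [0, 0, 4.6], "translation": [1.9, 1.1, 11.7], "grip": 1},
])

```text
time: 2.93
position: [468.0, 256.7, 121.7]
tool_rot: [-0.0, 0.926, 0.377, -0.001]
wrist_force: [0.4, -0.2, 1.1]
grip_width: 85.3
finger_force: 0.0
```

```bash
python3 - <<'E'
from h import *
from workcell import optics
import cv2
go(469,257.6,74,-46)
f=optics.capture('top')['frame']
cv2.imwrite('pics/g1.png',cv2.resize(f[190:290,140:260],None,fx=5,fy=5,interpolation=cv2.INTER_CUBIC))
E
```

```text
t 2.93 pos [468.  256.7 121.7] yaw -45.77 | shift cm [0.15 0.01 4.77] twist [-0.1  0.1  0.2] F [ 0.4 -0.2  1.1] w 85.3 q6 1.08
```

View pics/g1.png

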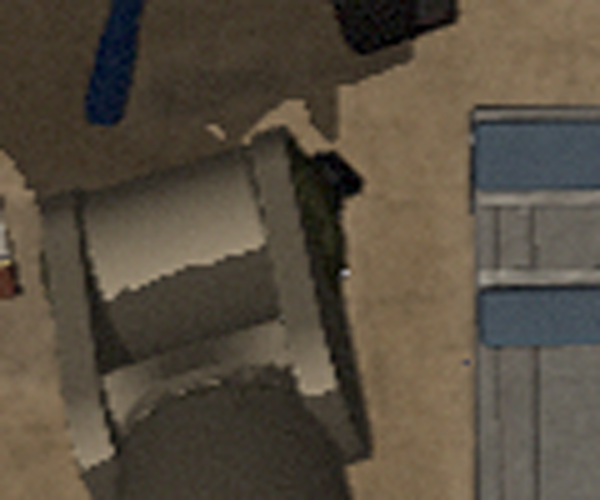

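The arm hides the blank in this view (crop shows only the wrist), so I go by the measured pose.

Request:
play_rows([
  {"twist": [0, 0, 0], "translation": [0.1, 0, 2.4], "grip": 1},
  {"twist": [0, 0, 0], "translation": [0.1, 0, 4.7], "grip": 1},
  {"twist": [0, 0, 0], "translation": [0.1, 0, 4.7], "grip": 1},
  {"twist": [0, 0, 0], "translation": [0.1, 0, 4.7], "grip": 0.2},
  {"twist": [0, 0, 0], "translation": [0.1, 0, 4.7], "grip": 0.0},
  {"twist": [0, 0, 0], "translation": [0.1, 0, 4.7], "grip": -0.3},
  {"twist": [0, 0, 0], "translation": [0.1, 0, 4.7], "grip": -0.3},
  {"twist": [0, 0, 0], "translation": [0.1, 0, 4.7], "grip": -0.3},
  {"twist": [0, 0, 0], "translation": [0.1, 0, 4.7], "grip": -0.3},
  {"twist": [0, 0, 0], "translation": [0.1, 0, 4.7], "grip": -0.3},
], newtons=30)

```text
time: 3.82
position: [473.1, 256.9, 80.0]
tool_rot: [0.001, 0.927, 0.375, 0.005]
wrist_force: [-0.0, -2.9, 28.6]
grip_width: 30.2
finger_force: 14.3
```

```bash
python3 - <<'E'
from h import *
go(469,257.6,300,-46)
E
```

```text
t 3.82 pos [473.1 256.9  80. ] yaw -45.92 | shift cm [ -0.04  -0.22 -22.  ] twist [ 0.3 -0.5  0.1] F [-0.  -2.9 28.6] w 30.2 q6 1.08
```

Request:
play_rows([
  {"twist": [0, 0, 0], "translation": [0, 0, -1.5], "grip": 0.2},
  {"twist": [0, 0, 0], "translation": [0, 0, -3], "grip": 0.68},
  {"twist": [0, 0, 0], "translation": [0, 0, -3], "grip": 0.68},
  {"twist": [0, 0, 0], "translation": [0, 0, -3], "grip": 0.68},
  {"twist": [0, 0, 0], "translation": [0, 0, -3], "grip": 0.68},
  {"twist": [0, 0, 0], "translation": [0, 0, -3], "grip": 0.68},
])

```text
time: 4.32
position: [469.6, 256.1, 104.4]
tool_rot: [-0.0, 0.927, 0.375, -0.001]
wrist_force: [-0.4, 0.1, 0.6]
grip_width: 71.6
finger_force: 0.0
```

```bash
python3 - <<'E'
from h import *
go(469,257.6,70.5,-46)
from workcell import optics
import cv2
f=optics.capture('scene')['frame']
cv2.imwrite('pics/g2.png',cv2.resize(f[120:220,160:290],None,fx=5,fy=5,interpolation=cv2.INTER_CUBIC))
E
```

```text
t 4.32 pos [469.6 256.1 104.4] yaw -45.92 | shift cm [ 0.06 -0.15  3.39] twist [-0.   0.1  0.1] F [-0.4  0.1  0.6] w 71.6 q6 1.08
```

View pics/g2.png

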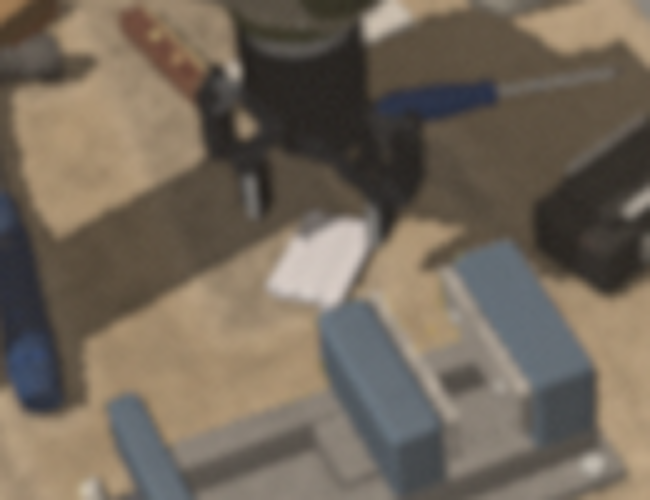

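The blank is unmoved: its near corner is still at about (214,178) in the scene picture. It sits between the fingers. The first close rode over the top because the open pads sit back, so I go lower.

Request:
play_rows([
  {"twist": [0, 0, 0], "translation": [0.0, -0.1, 2], "grip": 0.68},
  {"twist": [0, 0, 0], "translation": [0.0, -0.1, 3.4], "grip": 0.68},
  {"twist": [0, 0, 0], "translation": [0.0, -0.1, 3.4], "grip": 0.68},
  {"twist": [0, 0, 0], "translation": [0.0, -0.1, 3.4], "grip": 0.3},
  {"twist": [0, 0, 0], "translation": [0.0, -0.1, 3.4], "grip": 0.0},
  {"twist": [0, 0, 0], "translation": [0.0, -0.1, 3.4], "grip": 0.0},
  {"twist": [0, 0, 0], "translation": [0.0, -0.1, 3.4], "grip": 0.0},
  {"twist": [0, 0, 0], "translation": [0.0, -0.1, 3.4], "grip": 0.0},
])

```text
time: 5.03
position: [469.5, 257.0, 71.8]
tool_rot: [0.0, 0.927, 0.375, 0.001]
wrist_force: [-0.5, 0.1, 4.5]
grip_width: 47.2
finger_force: 31.3
```

Request:
play_rows([
  {"twist": [0, 0, 0], "translation": [0, 0, -2], "grip": 0.0},
  {"twist": [0, 0, 0], "translation": [0, 0, -6], "grip": 0.0},
  {"twist": [0, 0, 0], "translation": [0, 0, -10], "grip": 0.0},
  {"twist": [0, 0, 0], "translation": [0, 0, -14], "grip": 0.0},
  {"twist": [0, 0, 0], "translation": [0, 0, -18], "grip": 0.0},
  {"twist": [0, 0, 0], "translation": [0, 0, -20], "grip": 0.0},
  {"twist": [0, 0, 0], "translation": [0, 0, -20], "grip": 0.0},
])

```text
time: 5.62
position: [470.2, 257.3, 276.1]
tool_rot: [0.0, 0.927, 0.375, 0.004]
wrist_force: [0.1, -0.2, -0.2]
grip_width: 46.8
finger_force: 31.4
```

```bash
python3 - <<'E'
from h import *
p=jig(0,-30);print(p)
go(p[0],p[1],272,-93.3)
E
```

```text
[ 537.29092581 -281.25127819    0.        ]
t 5.62 pos [470.2 257.3 276.1] yaw -45.91 | shift cm [-32.65  43.35   0.33] twist [ 0.  -0.5 47.4] F [ 0.1 -0.2 -0.2] w 46.8 q6 1.08
```

Request:
play_rows([
  {"twist": [0, 0, 2], "translation": [-1, 1.4, 0], "grip": 0.0},
  {"twist": [0, 0, 6], "translation": [-3.4, 4.5, 0], "grip": 0.0},
  {"twist": [0, 0, 10], "translation": [-5.7, 7.6, 0], "grip": 0.0},
  {"twist": [0, 0, 14], "translation": [-8, 10.7, 0], "grip": 0.0},
  {"twist": [0, 0, 18], "translation": [-10.4, 13.8, 0], "grip": 0.0},
  {"twist": [0, 0, 22], "translation": [-12.7, 16.9, 0], "grip": 0.0},
  {"twist": [0, 0, 26], "translation": [-15, 20, 0], "grip": 0.0},
  {"twist": [0, 0, 30], "translation": [-17.4, 23.1, 0], "grip": 0.0},
  {"twist": [0, 0, 34], "translation": [-19.7, 26.2, 0], "grip": 0.0},
  {"twist": [0, 0, 38], "translation": [-22, 29.3, 0], "grip": 0.0},
])

```text
time: 6.45
position: [514.5, -108.4, 270.0]
tool_rot: [-0.0, 0.999, 0.051, -0.001]
wrist_force: [0.8, 0.3, -1.0]
grip_width: 47.0
finger_force: 31.3
```

```bash
python3 - <<'E'
from h import *
p=jig(0,-30)
go(p[0],p[1],200,-93.3)
E
```

```text
t 6.45 pos [ 514.5 -108.4  270. ] yaw -84.13 | shift cm [ 0.51 17.43  6.98] twist [-0.   0.1  9.2] F [ 0.8  0.3 -1. ] w 47.0 q6 1.04
```

Request:
play_rows([
  {"twist": [0, 0, 3], "translation": [0.1, 3.8, 0], "grip": 0.0},
  {"twist": [0, 0, 6], "translation": [0.2, 7.6, 1], "grip": 0.0},
  {"twist": [0, 0, 9], "translation": [0.4, 11.4, 3], "grip": 0.0},
  {"twist": [0, 0, 9.2], "translation": [0.5, 15.2, 5], "grip": 0.0},
  {"twist": [0, 0, 9.2], "translation": [0.5, 17.4, 7], "grip": 0.0},
  {"twist": [0, 0, 9.2], "translation": [0.5, 17.4, 7], "grip": 0.0},
  {"twist": [0, 0, 9.2], "translation": [0.5, 17.4, 7], "grip": 0.0},
  {"twist": [0, 0, 9.2], "translation": [0.5, 17.4, 7], "grip": 0.0},
])

```text
time: 7.12
position: [538.3, -278.4, 200.8]
tool_rot: [-0.0, 1.0, -0.027, -0.0]
wrist_force: [-0.3, 0.1, -0.2]
grip_width: 46.9
finger_force: 31.4
```

```bash
python3 - <<'E'
from h import *
p=jig(0,-30)
go(p[0],p[1],90,-93.3)
E
```

```text
t 7.12 pos [ 538.3 -278.4  200.8] yaw -93.1 | shift cm [-0.08  0.29 11.08] twist [-0.   0.   0.2] F [-0.3  0.1 -0.2] w 46.9 q6 0.95
```

Request:
play_rows([
  {"twist": [0, 0, 0.2], "translation": [0, 0.3, 3], "grip": 0.0},
  {"twist": [0, 0, 0.2], "translation": [0, 0.3, 6], "grip": 0.0},
  {"twist": [0, 0, 0.2], "translation": [0, 0.3, 9], "grip": 0.0},
  {"twist": [0, 0, 0.2], "translation": [0, 0.3, 10.5], "grip": 0.0},
  {"twist": [0, 0, 0.2], "translation": [0, 0.3, 10.8], "grip": 0.0},
  {"twist": [0, 0, 0.2], "translation": [0, 0.3, 11.0], "grip": 0.0},
  {"twist": [0, 0, 0.2], "translation": [0, 0.3, 11.1], "grip": 0.0},
  {"twist": [0, 0, 0.2], "translation": [0, 0.3, 11.2], "grip": 0.0},
])

```text
time: 7.78
position: [538.9, -282.2, 90.7]
tool_rot: [0.001, 1.0, -0.029, 0.001]
wrist_force: [-0.9, -1.2, -0.5]
grip_width: 46.8
finger_force: 31.4
```

Request:
play_rows([
  {"twist": [0, 0, 0], "translation": [0, 0, 0.05], "grip": 0.0},
  {"twist": [0, 0, 0], "translation": [0, 0, 0.1], "grip": 0.0},
  {"twist": [0, 0, 0], "translation": [0, 0, 0.15], "grip": 0.0},
  {"twist": [0, 0, 0], "translation": [0, 0, 0.15], "grip": 0.0},
])

```text
time: 8.12
position: [538.3, -282.2, 87.8]
tool_rot: [0.0, 1.0, -0.029, 0.0]
wrist_force: [-0.3, 0.9, 0.1]
grip_width: 46.8
finger_force: 31.5
```

Request:
play_rows([
  {"twist": [0, 0, 0], "translation": [0, 0, 0.05], "grip": 0.0},
  {"twist": [0, 0, 0], "translation": [0, 0, 0.1], "grip": 0.0},
  {"twist": [0, 0, 0], "translation": [0, 0, 0.1], "grip": 0.0},
  {"twist": [0, 0, 0], "translation": [0, 0, 0.1], "grip": 0.0},
])

```text
time: 8.45
position: [538.3, -282.2, 87.7]
tool_rot: [0.0, 1.0, -0.029, 0.0]
wrist_force: [-3.8, 2.5, 10.4]
grip_width: 46.8
finger_force: 32.4
```

Request:
play_rows([
  {"twist": [0, 0, 0], "translation": [0, 0, -0.1], "grip": 0.1},
  {"twist": [0, 0, 0], "translation": [0, 0, -0.1], "grip": 0.35},
  {"twist": [0, 0, 0], "translation": [0, 0, -0.1], "grip": 0.35},
  {"twist": [0, 0, 0], "translation": [0, 0, -0.1], "grip": 0.35},
  {"twist": [0, 0, 0], "translation": [0, 0, -1.5], "grip": 0.35},
  {"twist": [0, 0, 0], "translation": [0, 0, -5.0], "grip": 0.35},
  {"twist": [0, 0, 0], "translation": [0, 0, -8], "grip": 0},
  {"twist": [0, 0, 0], "translation": [0, 0, -8], "grip": -1},
])

```text
time: 9.12
position: [539.9, -283.3, 172.4]
tool_rot: [0.003, 1.0, -0.029, 0.004]
wrist_force: [1.2, -0.1, -0.0]
grip_width: 34.2
finger_force: 0.0
```

```bash
python3 - <<'E'
from h import *
from workcell import arm
print(arm.observe()['grip_width'])
p=jig(5,-100)
go(p[0],p[1],140,-93.3)
E
```

```text
34.21308203645124
t 9.12 pos [ 539.9 -283.3  172.4] yaw -93.31 | shift cm [0.21 6.79 3.28] twist [ 0.3 -0.5 -0. ] F [ 1.2 -0.1 -0. ] w 34.2 q6 0.95
```

```bash
python3 - <<'E'
from h import *
p=jig(1,-95)
go(p[0],p[1],91,-93.3)
E
```

```text
t 9.12 pos [ 539.9 -283.3  172.4] yaw -93.31 | shift cm [-0.23  6.26  8.18] twist [ 0.3 -0.5 -0. ] F [ 1.2 -0.1 -0. ] w 34.2 q6 0.95
```

Request:
play_rows([
  {"twist": [0, 0, 0], "translation": [-0.2, 3.5, 0], "grip": -1},
  {"twist": [0, 0, 0], "translation": [-0.2, 6.3, 0], "grip": -1},
  {"twist": [0, 0, 0], "translation": [-0.2, 6.3, 0], "grip": -1},
  {"twist": [0, 0, 0], "translation": [-0.2, 6.3, 3], "grip": -1},
  {"twist": [0, 0, 0], "translation": [-0.2, 6.3, 6], "grip": -1},
  {"twist": [0, 0, 0], "translation": [-0.2, 6.3, 7.3], "grip": -1},
  {"twist": [0, 0, 0], "translation": [-0.2, 6.3, 7.3], "grip": -1},
  {"twist": [0, 0, 0], "translation": [-0.2, 6.3, 7.3], "grip": -1},
  {"twist": [0, 0, 0], "translation": [-0.2, 6.3, 7.3], "grip": -1},
])

```text
time: 9.87
position: [533.3, -345.2, 95.2]
tool_rot: [0.001, 1.0, -0.029, 0.001]
wrist_force: [0.3, 0.1, 0.6]
grip_width: -0.1
finger_force: 0.0
```

```bash
python3 - <<'E'
from h import *
p=jig(1,-95)
go(p[0],p[1],91,-93.3)
p=jig(1,-42)
go(p[0],p[1],91,-93.3)
E
```

```text
t 9.87 pos [ 533.3 -345.2   95.2] yaw -93.31 | shift cm [0.14 0.09 0.42] twist [ 0.1 -0.1 -0. ] F [0.3 0.1 0.6] w -0.1 q6 0.87
t 9.87 pos [ 533.3 -345.2   95.2] yaw -93.31 | shift cm [ 0.13 -5.21  0.41] twist [ 0.1 -0.1 -0. ] F [0.3 0.1 0.6] w -0.1 q6 0.87
```

Request:
play_rows([
  {"twist": [0, 0, 0], "translation": [0.1, -0.2, 0.4], "grip": -1},
  {"twist": [0, 0, 0], "translation": [0.1, -0.8, 0.4], "grip": -1},
  {"twist": [0, 0, 0], "translation": [0.1, -1.4, 0.4], "grip": -1},
  {"twist": [0, 0, 0], "translation": [0.1, -2.0, 0.4], "grip": -1},
  {"twist": [0, 0, 0], "translation": [0.1, -2.5, 0.4], "grip": -1},
  {"twist": [0, 0, 0], "translation": [0.1, -3.0, 0.4], "grip": -1},
  {"twist": [0, 0, 0], "translation": [0.1, -3.5, 0.4], "grip": -1},
  {"twist": [0, 0, 0], "translation": [0.1, -4.0, 0.4], "grip": -1},
  {"twist": [0, 0, 0], "translation": [0.1, -4.4, 0.4], "grip": -1},
  {"twist": [0, 0, 0], "translation": [0.1, -4.7, 0.4], "grip": -1},
])

```text
time: 10.7
position: [536.4, -297.6, 89.6]
tool_rot: [0.0, 1.0, -0.029, 0.0]
wrist_force: [0.2, -0.8, 1.8]
grip_width: 0.2
finger_force: 0.5
```

Request:
play_rows([
  {"twist": [0, 0, 0], "translation": [0, -0.15, -0.05], "grip": -1},
  {"twist": [0, 0, 0], "translation": [0, -0.3, -0.1], "grip": -1},
  {"twist": [0, 0, 0], "translation": [0, -0.45, -0.1], "grip": -1},
  {"twist": [0, 0, 0], "translation": [0, -0.6, -0.1], "grip": -1},
  {"twist": [0, 0, 0], "translation": [0, -0.6, -0.1], "grip": -1},
])

```text
time: 11.12
position: [536.6, -291.8, 90.4]
tool_rot: [-0.0, 1.0, -0.029, -0.0]
wrist_force: [0.7, -0.4, -0.1]
grip_width: -0.2
finger_force: 0.0
```

Request:
play_rows([
  {"twist": [0, 0, 0], "translation": [0, -0.1, 0], "grip": -1},
  {"twist": [0, 0, 0], "translation": [0, -0.2, 0], "grip": -1},
  {"twist": [0, 0, 0], "translation": [0, -0.3, 0], "grip": -1},
  {"twist": [0, 0, 0], "translation": [0, -0.4, 0], "grip": -1},
  {"twist": [0, 0, 0], "translation": [0, -0.4, 0], "grip": -1},
])

```text
time: 11.53
position: [536.9, -287.8, 90.5]
tool_rot: [-0.0, 1.0, -0.029, -0.0]
wrist_force: [-0.2, -0.3, -0.3]
grip_width: 0.1
finger_force: 0.0
```

Request:
play_rows([
  {"twist": [0, 0, 0], "translation": [0, -0.1, 0], "grip": -1},
  {"twist": [0, 0, 0], "translation": [0, -0.2, 0], "grip": -1},
  {"twist": [0, 0, 0], "translation": [0, -0.3, 0], "grip": -1},
  {"twist": [0, 0, 0], "translation": [0, -0.4, 0], "grip": -1},
  {"twist": [0, 0, 0], "translation": [0, -0.4, 0], "grip": -1},
])

```text
time: 11.95
position: [537.1, -283.8, 90.5]
tool_rot: [-0.0, 1.0, -0.029, -0.0]
wrist_force: [-0.1, -0.1, -0.2]
grip_width: 0.4
finger_force: 0.0
```

```bash
python3 - <<'E'
from workcell import optics
import cv2,numpy as np
a=optics.capture('scene')['frame'][230:330,270:380];b=optics.capture('top')['frame'][165:275,325:405]
a=cv2.resize(a,None,fx=4,fy=4,interpolation=cv2.INTER_CUBIC);b=cv2.resize(b,None,fx=4,fy=4,interpolation=cv2.INTER_CUBIC)
im=np.zeros((440,770,3),np.uint8);im[:400,:440]=a;im[:440,450:770]=b;cv2.imwrite('pics/p1.png',im)
E
```

```text
(no output)
```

View pics/p1.png

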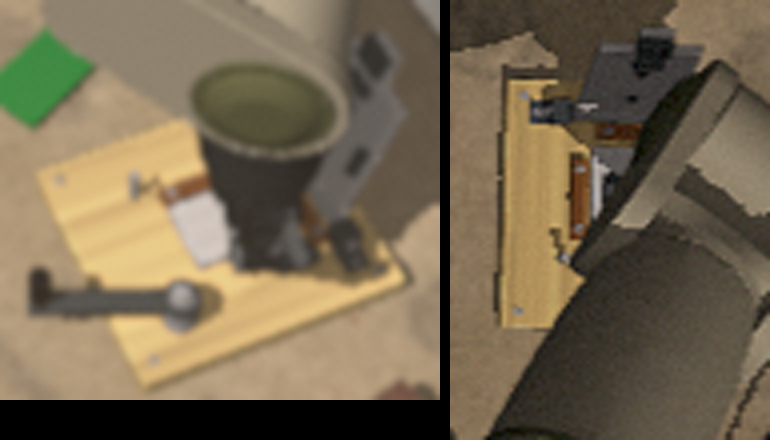

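The blank now lies beside the side stop: in the scene crop its near edge runs (168,200) to (208,268), and in the top crop it touches the strip at (592,190). I work out those jig coordinates.

```bash
python3 - <<'E'
from h import *
def tojig(P):
    d=P[:2]-J[:2];c,s=np.cos(J[2]),np.sin(J[2]);return np.array([c*d[0]+s*d[1],-s*d[0]+c*d[1]]).round(1)
for u in [(168,200),(208,268)]: print(tojig(ray('scene',(270+(u[0]+.5)/4-.5,230+(u[1]+.5)/4-.5),24)))
for u in [(592-450,158),(594-450,218)]: print('top',tojig(ray('top',(325+(u[0]+.5)/4-.5,165+(u[1]+.5)/4-.5),24)))
print(tojig(np.array([537.1,-283.8])))
E
```

```text
[-27.5  24.6]
[-26.4 -31.4]
top [29.2 21.5]
top [-15.2  18.9]
[ -0.  -32.6]
```

Request:
play_rows([
  {"twist": [0, 0, 0], "translation": [0, -0.1, 0], "grip": -1},
  {"twist": [0, 0, 0], "translation": [0, -0.2, 0], "grip": -1},
  {"twist": [0, 0, 0], "translation": [0, -0.3, 0], "grip": -1},
  {"twist": [0, 0, 0], "translation": [0, -0.3, 0], "grip": -1},
])

```text
time: 12.38
position: [537.3, -280.8, 90.5]
tool_rot: [-0.0, 1.0, -0.029, -0.0]
wrist_force: [0.1, 0.2, 0.1]
grip_width: 0.2
finger_force: 0.0
```

Request:
play_rows([
  {"twist": [0, 0, 0], "translation": [0, -0.1, 0], "grip": -1},
  {"twist": [0, 0, 0], "translation": [0, -0.2, 0], "grip": -1},
  {"twist": [0, 0, 0], "translation": [0, -0.2, 0], "grip": -1},
])

```text
time: 12.63
position: [537.4, -280.0, 90.8]
tool_rot: [0.001, 1.0, -0.029, 0.0]
wrist_force: [-1.4, -6.1, 0.2]
grip_width: -0.1
finger_force: 3.1
```

Request:
play_rows([
  {"twist": [0, 0, 0], "translation": [0, -0.1, 0], "grip": -1},
  {"twist": [0, 0, 0], "translation": [0, -0.2, 0], "grip": -1},
  {"twist": [0, 0, 0], "translation": [0, -0.2, 0], "grip": -1},
])

```text
time: 12.88
position: [537.4, -279.6, 91.3]
tool_rot: [0.003, 1.0, -0.029, 0.001]
wrist_force: [-3.4, -13.1, 0.7]
grip_width: 0.1
finger_force: 7.0
```

```bash
python3 - <<'E'
from h import *
p=jig(-52,-1)
go(p[0],p[1],91,-93.3)
E
```

```text
t 12.88 pos [ 537.4 -279.6   91.3] yaw -93.32 | shift cm [-5.21 -2.73  0.  ] twist [ 0.3 -0.1 -0. ] F [ -3.4 -13.1   0.7] w 0.1 q6 0.96
```

Request:
play_rows([
  {"twist": [0, 0, 0], "translation": [0, 1.5, 0], "grip": -1},
  {"twist": [0, 0, 0], "translation": [0, 1.8, -2.5], "grip": -1},
  {"twist": [0, 0, 0], "translation": [0, 1.8, -4], "grip": -1},
  {"twist": [0, 0, 0], "translation": [-3.5, 0, -4], "grip": -1},
  {"twist": [0, 0, 0], "translation": [-5.2, -2.5, -4], "grip": -1},
  {"twist": [0, 0, 0], "translation": [-5.2, -2.5, -4], "grip": -1},
  {"twist": [0, 0, 0], "translation": [-5.2, -2.5, -2], "grip": -1},
  {"twist": [0, 0, 0], "translation": [-5.2, -2.5, -0.3], "grip": -1},
  {"twist": [0, 0, 0], "translation": [-5.2, -2.5, -0.1], "grip": -1},
  {"twist": [0, 0, 0], "translation": [-5.2, -2.5, -0.1], "grip": -1},
])

```text
time: 13.72
position: [486.9, -249.2, 90.9]
tool_rot: [-0.001, 1.0, -0.029, -0.001]
wrist_force: [0.5, 0.0, 0.6]
grip_width: 0.0
finger_force: 0.0
```

```bash
python3 - <<'E'
from h import *
p=jig(-36,-1)
go(p[0],p[1],90.5,-93.3)
E
```

```text
t 13.72 pos [ 486.9 -249.2   90.9] yaw -93.33 | shift cm [1.62 0.01 0.04] twist [-0.1  0.1 -0. ] F [0.5 0.  0.6] w 0.0 q6 0.94
```

Request:
play_rows([
  {"twist": [0, 0, 0], "translation": [0.3, 0, 0.05], "grip": -1},
  {"twist": [0, 0, 0], "translation": [0.6, 0, 0.05], "grip": -1},
  {"twist": [0, 0, 0], "translation": [0.9, 0, 0.05], "grip": -1},
  {"twist": [0, 0, 0], "translation": [1.1, 0, 0.05], "grip": -1},
  {"twist": [0, 0, 0], "translation": [1.3, 0, 0.05], "grip": -1},
  {"twist": [0, 0, 0], "translation": [1.4, 0, 0.05], "grip": -1},
  {"twist": [0, 0, 0], "translation": [1.4, 0, 0.05], "grip": -1},
])

```text
time: 14.3
position: [501.3, -249.9, 91.1]
tool_rot: [0.0, 1.0, -0.029, 0.0]
wrist_force: [0.2, 0.5, -0.1]
grip_width: -0.3
finger_force: 0.0
```

Request:
play_rows([
  {"twist": [0, 0, 0], "translation": [0.1, 0, 0], "grip": -1},
  {"twist": [0, 0, 0], "translation": [0.2, 0, 0], "grip": -1},
  {"twist": [0, 0, 0], "translation": [0.3, 0, 0], "grip": -1},
  {"twist": [0, 0, 0], "translation": [0.3, 0, 0], "grip": -1},
])

```text
time: 14.63
position: [503.9, -250.0, 90.9]
tool_rot: [-0.0, 1.0, -0.029, -0.0]
wrist_force: [-1.5, 0.7, 0.7]
grip_width: -0.0
finger_force: 0.9
```

Request:
play_rows([
  {"twist": [0, 0, 0], "translation": [0.1, 0, 0], "grip": -1},
  {"twist": [0, 0, 0], "translation": [0.2, 0, 0], "grip": -1},
  {"twist": [0, 0, 0], "translation": [0.2, 0, 0], "grip": -1},
])

```text
time: 14.88
position: [504.5, -250.1, 90.8]
tool_rot: [-0.001, 1.0, -0.029, -0.003]
wrist_force: [-12.1, -1.1, 6.9]
grip_width: 0.1
finger_force: 6.5
```

```bash
python3 - <<'E'
from h import *
p=jig(10,-45)
go(p[0],p[1],91,-93.3)
E
```

```text
t 14.88 pos [ 504.5 -250.1   90.8] yaw -93.29 | shift cm [ 4.45  4.42 -0.05] twist [-0.1  0.3  0. ] F [-12.1  -1.1   6.9] w 0.1 q6 0.96
```

Request:
play_rows([
  {"twist": [0, 0, 0], "translation": [-1, 0, 0], "grip": -1},
  {"twist": [0, 0, 0], "translation": [-1.2, 0.3, -2.5], "grip": -1},
  {"twist": [0, 0, 0], "translation": [-1.2, 0.5, -4], "grip": -1},
  {"twist": [0, 0, 0], "translation": [1.5, 3, -4], "grip": -1},
  {"twist": [0, 0, 0], "translation": [4.3, 4.9, -4], "grip": -1},
  {"twist": [0, 0, 0], "translation": [4.3, 4.9, -4], "grip": -1},
  {"twist": [0, 0, 0], "translation": [4.3, 4.9, -2], "grip": -1},
  {"twist": [0, 0, 0], "translation": [4.3, 4.9, -0.2], "grip": -1},
  {"twist": [0, 0, 0], "translation": [4.3, 4.9, 0], "grip": -1},
  {"twist": [0, 0, 0], "translation": [4.3, 4.4, 0], "grip": -1},
])

```text
time: 15.72
position: [546.1, -296.9, 90.3]
tool_rot: [-0.0, 1.0, -0.029, -0.0]
wrist_force: [0.4, -0.5, 0.8]
grip_width: -0.1
finger_force: 0.0
```

```bash
python3 - <<'E'
from h import *
p=jig(10,-30.5)
go(p[0],p[1],91,-93.3)
E
```

```text
t 15.72 pos [ 546.1 -296.9   90.3] yaw -93.36 | shift cm [ 0.03 -1.46 -0.07] twist [-0.   0.  -0.1] F [ 0.4 -0.5  0.8] w -0.1 q6 0.94
```

Request:
play_rows([
  {"twist": [0, 0, 0], "translation": [0, -0.4, -0.05], "grip": -1},
  {"twist": [0, 0, 0], "translation": [0, -0.8, -0.05], "grip": -1},
  {"twist": [0, 0, 0], "translation": [0, -1.1, -0.05], "grip": -1},
  {"twist": [0, 0, 0], "translation": [0, -1.3, -0.05], "grip": -1},
  {"twist": [0, 0, 0], "translation": [0, -1.5, -0.05], "grip": -1},
  {"twist": [0, 0, 0], "translation": [0, -1.6, -0.05], "grip": -1},
  {"twist": [0, 0, 0], "translation": [0, -1.7, -0.05], "grip": -1},
  {"twist": [0, 0, 0], "translation": [0, -1.7, -0.05], "grip": -1},
])

```text
time: 16.38
position: [547.4, -280.6, 91.9]
tool_rot: [0.001, 1.0, -0.029, 0.0]
wrist_force: [-0.7, -5.4, 0.1]
grip_width: 0.2
finger_force: 2.8
```

Request:
play_rows([
  {"twist": [0, 0, 0], "translation": [0, 1.5, 0], "grip": -1},
  {"twist": [0, 0, 0], "translation": [0, 2.0, -3], "grip": -1},
  {"twist": [0, 0, 0], "translation": [0, 2.0, -7], "grip": -1},
  {"twist": [0, 0, 0], "translation": [0, 2.0, -11], "grip": -1},
  {"twist": [0, 0, 0], "translation": [0, 2.0, -15], "grip": -1},
  {"twist": [0, 0, 0], "translation": [0, 2.0, -19], "grip": -1},
  {"twist": [0, 0, 0], "translation": [0, 2.0, -22], "grip": -1},
  {"twist": [0, 0, 0], "translation": [0, 2.0, -22], "grip": -1},
])

```text
time: 17.05
position: [546.9, -300.9, 318.8]
tool_rot: [0.003, 1.0, -0.029, 0.005]
wrist_force: [0.7, 0.3, 0.7]
grip_width: -0.0
finger_force: 0.0
```

```bash
python3 - <<'E'
from h import *
p=jig(138,0);print(p)
go(p[0],p[1],310,-93.3)
from workcell import optics
import cv2
a=optics.capture('scene')['frame'][230:330,270:380]
cv2.imwrite('pics/p2.png',cv2.resize(a,None,fx=5.5,fy=5.5,interpolation=cv2.INTER_CUBIC))
E
```

```text
[ 676.77587969 -259.16174125    0.        ]
t 17.05 pos [ 546.9 -300.9  318.8] yaw -93.34 | shift cm [12.71 -4.93  0.97] twist [ 0.4 -0.5 -0. ] F [0.7 0.3 0.7] w -0.0 q6 0.94
```

View pics/p2.png

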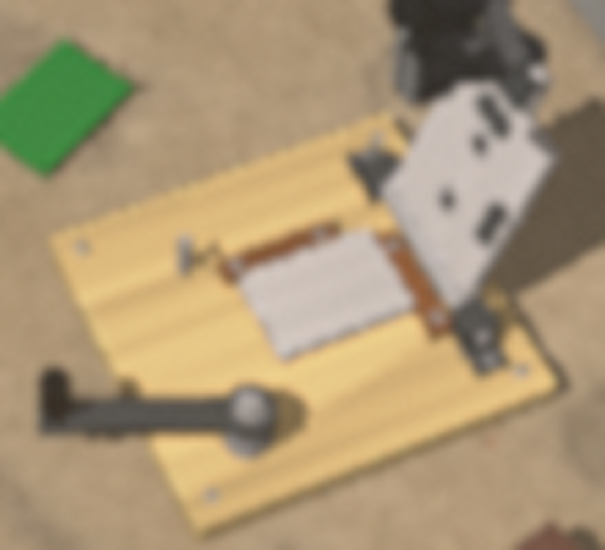

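The blank sits square against both brown stops (blank corners (240,280), (370,232), (412,305), (285,358)). Next is the leaf.

Request:
play_rows([
  {"twist": [0, 0, 0], "translation": [3.5, -1.5, 0], "grip": -1},
  {"twist": [0, 0, 0], "translation": [7, -3, 0], "grip": -1},
  {"twist": [0, 0, 0], "translation": [10.5, -4.2, 0], "grip": -1},
  {"twist": [0, 0, 0], "translation": [12.7, -4.9, 0], "grip": -1},
  {"twist": [0, 0, 0], "translation": [12.7, -4.9, 0], "grip": -1},
  {"twist": [0, 0, 0], "translation": [12.7, -4.9, 2], "grip": -1},
  {"twist": [0, 0, 0], "translation": [12.7, -4.9, 4], "grip": -1},
  {"twist": [0, 0, 0], "translation": [12.7, -4.9, 4], "grip": -1},
  {"twist": [0, 0, 0], "translation": [12.7, -4.9, 4], "grip": -1},
])

```text
time: 17.85
position: [675.2, -258.5, 269.9]
tool_rot: [-0.001, 1.0, -0.029, -0.002]
wrist_force: [0.3, -0.2, 0.7]
grip_width: -0.5
finger_force: 0.0
```

```bash
python3 - <<'E'
from h import *
p=jig(138,0)
go(p[0],p[1],203,-93.3)
E
```

```text
t 17.85 pos [ 675.2 -258.5  269.9] yaw -93.35 | shift cm [0.18 0.06 6.69] twist [-0.1  0.2 -0.1] F [ 0.3 -0.2  0.7] w -0.5 q6 1.1
```

Request:
play_rows([
  {"twist": [0, 0, 0], "translation": [0.2, 0, 3], "grip": -1},
  {"twist": [0, 0, 0], "translation": [0.2, 0, 6], "grip": -1},
  {"twist": [0, 0, 0], "translation": [0.2, 0, 6.7], "grip": -1},
  {"twist": [0, 0, 0], "translation": [0.2, 0, 6.7], "grip": -1},
  {"twist": [0, 0, 0], "translation": [-0.8, 0, 6.7], "grip": -1},
  {"twist": [0, 0, 0], "translation": [-1.8, 0, 6.7], "grip": -1},
  {"twist": [0, 0, 0], "translation": [-2.5, 0, 6.7], "grip": -1},
  {"twist": [0, 0, 0], "translation": [-3.2, 0, 6.7], "grip": -1},
  {"twist": [0, 0, 0], "translation": [-3.9, 0, 6.7], "grip": -1},
])

```text
time: 18.6
position: [637.3, -256.4, 208.1]
tool_rot: [0.001, 1.0, -0.029, 0.002]
wrist_force: [0.7, 0.0, 0.5]
grip_width: -0.2
finger_force: 0.4
```

Request:
play_rows([
  {"twist": [0, 0, 0], "translation": [-0.6, 0, 0], "grip": -1},
  {"twist": [0, 0, 0], "translation": [-1.2, 0, 0], "grip": -1},
  {"twist": [0, 0, 0], "translation": [-1.8, 0, 0], "grip": -1},
  {"twist": [0, 0, 0], "translation": [-2.4, 0, 0], "grip": -1},
  {"twist": [0, 0, 0], "translation": [-3, 0, 0], "grip": -1},
  {"twist": [0, 0, 0], "translation": [-3, 0, 0], "grip": -1},
  {"twist": [0, 0, 0], "translation": [-3, 0, 0], "grip": -1},
  {"twist": [0, 0, 0], "translation": [-3, 0, 0], "grip": -1},
  {"twist": [0, 0, 0], "translation": [-3, 0, 0], "grip": -1},
  {"twist": [0, 0, 0], "translation": [-3, 0, 0], "grip": -1},
])

```text
time: 19.43
position: [607.1, -254.0, 204.3]
tool_rot: [-0.0, 1.0, -0.029, -0.0]
wrist_force: [-0.1, -0.7, -0.4]
grip_width: 0.1
finger_force: 0.0
```

```bash
python3 - <<'E'
from h import *
p=jig(-140,-80)
go(p[0],p[1],203,-93.3)
from workcell import optics
import cv2,numpy as np
a=optics.capture('scene')['frame'][230:330,270:380]
cv2.imwrite('pics/p3.png',cv2.resize(a,None,fx=5.5,fy=5.5,interpolation=cv2.INTER_CUBIC))
E
```

```text
t 19.43 pos [ 607.1 -254.   204.3] yaw -93.31 | shift cm [-20.81   8.14   0.14] twist [-0.  0. -0.] F [-0.1 -0.7 -0.4] w 0.1 q6 1.05
```

```bash
python3 - <<'E'
from h import *
from workcell import optics
f=optics.capture('scene')['frame']
for P in [(-60,0,32),(-35,25,32),(0,-30,32),(20,30,32),(40,-20,32),(-80,40,16)]:
    u=proj('scene',jig(*P)).round().astype(int); print(P,u,f[u[1],u[0]])
K0=[(-56-88*np.sin(a),-52+88*np.cos(a)) for a in (1.0,1.14,1.3)]
print(K0)
E
```

```text
(-60, 0, 32) [304 290] [132 196 229]
(-35, 25, 32) [309 279] [ 99 147 182]
(0, -30, 32) [331 291] [142 164 183]
(20, 30, 32) [327 270] [110 160 198]
(40, -20, 32) [343 282] [145 158 177]
(-80, 40, 16) [291 284] [122 180 217]
[(np.float64(-130.0494466630949), np.float64(-4.453397083603704)), (np.float64(-135.95974765819773), np.float64(-15.251683651664479)), (np.float64(-140.793120316713), np.float64(-28.460103081036312))]
```

Request:
play_rows([
  {"twist": [0, 0, 0], "translation": [-0.6, 0, 0], "grip": -1},
  {"twist": [0, 0, 0], "translation": [-1.2, 0, 0], "grip": -1},
  {"twist": [0, 0, 0], "translation": [-1.8, 0, 0], "grip": -1},
  {"twist": [0, 0, 0], "translation": [-2.4, 0, 0], "grip": -1},
  {"twist": [0, 0, 0], "translation": [-3, 0, 0], "grip": -1},
  {"twist": [0, 0, 0], "translation": [-3, 0, 0], "grip": -1},
  {"twist": [0, 0, 0], "translation": [-3, 0, 0], "grip": -1},
  {"twist": [0, 0, 0], "translation": [-3, 0, 0], "grip": -1},
  {"twist": [0, 0, 0], "translation": [-3, 0, 0], "grip": -1},
  {"twist": [0, 0, 0], "translation": [-3, 0, 0], "grip": -1},
])

```text
time: 20.37
position: [577.2, -252.3, 204.4]
tool_rot: [0.0, 1.0, -0.029, 0.0]
wrist_force: [0.0, -0.2, 0.3]
grip_width: 0.1
finger_force: 0.0
```

```bash
python3 - <<'E'
from h import *
from workcell import optics
import cv2
f=optics.capture('scene')['frame']
for P in [(-60,0,32),(-35,25,32),(0,-30,32),(20,30,32),(40,-20,32),(-80,40,16)]:
    u=proj('scene',jig(*P)).round().astype(int); print(P,u,f[u[1],u[0]])
cv2.imwrite('pics/p3.png',cv2.resize(f[210:330,260:390],None,fx=4.5,fy=4.5,interpolation=cv2.INTER_CUBIC))
E
```

```text
(-60, 0, 32) [304 290] [133 197 229]
(-35, 25, 32) [309 279] [ 98 146 181]
(0, -30, 32) [331 291] [143 165 183]
(20, 30, 32) [327 270] [110 160 198]
(40, -20, 32) [343 282] [135 143 155]
(-80, 40, 16) [291 284] [121 180 216]
```

```bash
python3 - <<'E'
from workcell import optics
import cv2,numpy as np
a=optics.capture('scene')['frame'][200:330,260:390];b=optics.capture('top')['frame'][165:275,325:405]
a=cv2.resize(a,None,fx=3.5,fy=3.5,interpolation=cv2.INTER_CUBIC);b=cv2.resize(b,None,fx=4,fy=4,interpolation=cv2.INTER_CUBIC)
im=np.zeros((460,790,3),np.uint8);im[:455,:455]=a;im[:440,465:785]=b;cv2.imwrite('pics/p4.png',im)
E
```

```text
(no output)
```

View pics/p4.png

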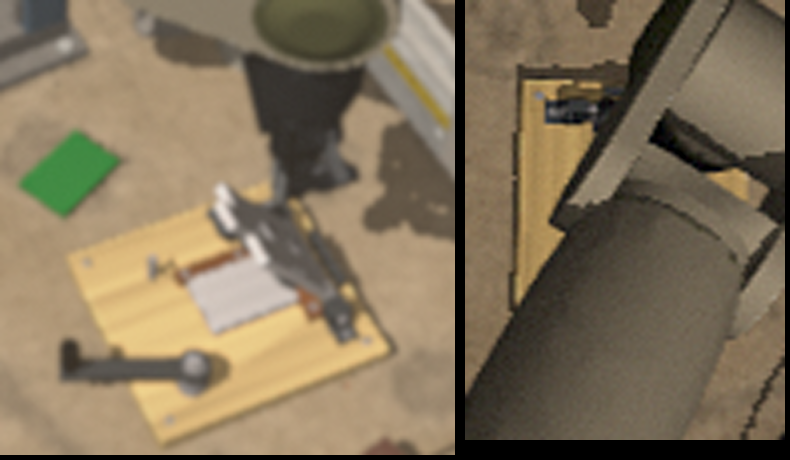

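```bash
python3 - <<'E'
from h import *
for a in np.arange(0.8,1.7,.1):
    print(round(a,1),[proj('scene',jig(64-130*np.cos(a),y,28.5+130*np.sin(a))).round(1).tolist() for y in(-12,0,12)])
E
```

```text
0.8 [[320.2, 269.3], [318.0, 265.5], [315.9, 261.8]]
0.9 [[324.0, 266.0], [321.8, 262.2], [319.6, 258.5]]
1.0 [[328.1, 262.7], [325.9, 259.0], [323.7, 255.2]]
1.1 [[332.5, 259.6], [330.2, 255.9], [328.0, 252.2]]
1.2 [[337.0, 256.7], [334.7, 253.0], [332.4, 249.3]]
1.3 [[341.7, 254.0], [339.4, 250.3], [337.1, 246.7]]
1.4 [[346.5, 251.6], [344.1, 247.9], [341.8, 244.3]]
1.5 [[351.2, 249.5], [348.9, 245.8], [346.5, 242.2]]
1.6 [[356.0, 247.7], [353.6, 244.0], [351.2, 240.4]]
```

The leaf stands at about 1.05 rad (tongue at scene (325,257)), well ahead of the finger, so it seems to be sinking slowly. I'll wait a moment and measure.

Request:
play_rows([
  {"twist": [0, 0, 0], "translation": [0, 0, 0], "grip": -1},
  {"twist": [0, 0, 0], "translation": [0, 0, 0], "grip": -1},
  {"twist": [0, 0, 0], "translation": [0, 0, 0], "grip": -1},
  {"twist": [0, 0, 0], "translation": [0, 0, 0], "grip": -1},
  {"twist": [0, 0, 0], "translation": [0, 0, 0], "grip": -1},
  {"twist": [0, 0, 0], "translation": [0, 0, 0], "grip": -1},
])

```text
time: 21.02
position: [577.0, -252.3, 204.5]
tool_rot: [0.0, 1.0, -0.029, 0.0]
wrist_force: [-0.5, 0.0, 0.7]
grip_width: 0.2
finger_force: 0.0
```

```bash
python3 - <<'E'
from h import *
from workcell import optics
import cv2
old=cv2.imread('pics/p4.png')[:455,:455]; old=cv2.resize(old,(130,130),interpolation=cv2.INTER_AREA)
f=optics.capture('scene')['frame']; new=f[200:330,260:390]
d=np.abs(new.astype(int)-old).sum(2)
ys,xs=np.where(d[:110]>110); print(len(xs), xs.min()+260 if len(xs) else 0, xs.max()+260 if len(xs) else 0, ys.min()+200 if len(xs) else 0,ys.max()+200 if len(xs) else 0)
for P in [(-60,0,32),(-35,25,32),(0,-30,32),(20,30,32),(40,-20,32)]:
    u=proj('scene',jig(*P)).round().astype(int); print(P,u,f[u[1],u[0]])
E
```

```text
658 303 353 253 296
(-60, 0, 32) [304 290] [112 140 161]
(-35, 25, 32) [309 279] [163 178 192]
(0, -30, 32) [331 291] [147 153 162]
(20, 30, 32) [327 270] [178 184 195]
(40, -20, 32) [343 282] [173 181 192]
```

```bash
cat >> h.py <<'E'
def latchpt(th,d,r=88):
    return jig(-56-r*np.sin(th)-d*np.cos(th), -52+r*np.cos(th)-d*np.sin(th))
E
python3 - <<'E'
from h import *
p=latchpt(1.14,32);print(p)
go(p[0],p[1],200,-118)
E
```

```text
[ 387.39441191 -287.04917444    0.        ]
t 21.07 pos [ 577.  -252.3  204.5] yaw -93.32 | shift cm [-18.73   4.57   0.45] twist [-0.  -0.  24.7] F [ 1.1 -0.2 -0.6] w 0.2 q6 1.03
```

Request:
play_rows([
  {"twist": [0, 0, 4], "translation": [-3.5, 0.9, 0], "grip": -1},
  {"twist": [0, 0, 8], "translation": [-7, 1.7, 0], "grip": -1},
  {"twist": [0, 0, 12], "translation": [-10.5, 2.6, 0], "grip": -1},
  {"twist": [0, 0, 16], "translation": [-14, 3.4, 0], "grip": -1},
  {"twist": [0, 0, 20], "translation": [-17, 4.2, 0], "grip": -1},
  {"twist": [0, 0, 24.7], "translation": [-18.7, 4.6, 0], "grip": -1},
  {"twist": [0, 0, 24.7], "translation": [-18.7, 4.6, 0], "grip": -1},
  {"twist": [0, 0, 24.7], "translation": [-18.7, 4.6, 0], "grip": -1},
])

```text
time: 21.73
position: [387.4, -287.7, 204.9]
tool_rot: [0.0, 0.97, -0.242, 0.0]
wrist_force: [1.1, 0.1, -0.7]
grip_width: -0.0
finger_force: 0.0
```

```bash
python3 - <<'E'
from h import *
p=latchpt(1.14,28)
go(p[0],p[1],121,-118)
from workcell import optics
f=optics.capture('scene')['frame']
import cv2
# red/dark leaf & stop checks
for P in [(-60,0,32.5),(-48,0,32.5),(-35,25,32.5),(-38,-30,32.5),(0,-30,32.5),(50,30,32.5)]:
    u=proj('scene',jig(*P)).round().astype(int); print(P,u,f[u[1],u[0]])
# leaf edges: find tongue end along jig x at y=0 
for x in range(-85,-40,4):
    u=proj('scene',jig(x,-4,32.5)).round().astype(int); b=f[u[1],u[0]].astype(int); print(x,u,b,b[2]-b[0])
E
```

```text
t 21.73 pos [ 387.4 -287.7  204.9] yaw -118.04 | shift cm [-0.04 -0.46  8.39] twist [ 0. -0. -0.] F [ 1.1  0.1 -0.7] w -0.0 q6 1.18
(-60, 0, 32.5) [304 290] [193 199 210]
(-48, 0, 32.5) [309 288] [185 193 203]
(-35, 25, 32.5) [309 279] [195 202 214]
(-38, -30, 32.5) [317 296] [104 109 117]
(0, -30, 32.5) [331 291] [ 98 103 109]
(50, 30, 32.5) [337 266] [102 107 113]
-85 [296 294] [134 199 231] 97
-81 [298 294] [135 201 232] 97
-77 [299 293] [134 199 231] 97
-73 [301 293] [129 189 224] 95
-69 [302 292] [143 170 192] 49
-65 [303 292] [173 182 193] 20
-61 [305 291] [191 198 209] 18
-57 [306 291] [185 194 205] 20
-53 [308 290] [173 181 192] 19
-49 [309 289] [172 179 190] 18
-45 [310 289] [146 153 162] 16
-41 [312 288] [115 121 128] 13
```

Request:
play_rows([
  {"twist": [0, 0, 0], "translation": [0, -0.2, 3], "grip": -1},
  {"twist": [0, 0, 0], "translation": [0, -0.4, 6], "grip": -1},
  {"twist": [0, 0, 0], "translation": [0, -0.4, 8.0], "grip": -1},
  {"twist": [0, 0, 0], "translation": [0, -0.4, 8.4], "grip": -1},
  {"twist": [0, 0, 0], "translation": [0, -0.4, 8.4], "grip": -1},
  {"twist": [0, 0, 0], "translation": [0, -0.4, 8.4], "grip": -1},
])

```text
time: 22.28
position: [390.4, -284.1, 121.3]
tool_rot: [0.0, 0.97, -0.241, 0.001]
wrist_force: [-0.2, 0.3, 0.4]
grip_width: -0.2
finger_force: 0.0
```

```bash
python3 - <<'E'
from h import *
for th in (1.1,1.0,.9,.8,.7,.6,.5,.4,.3):
    p=latchpt(th,13); go(p[0],p[1],121,-118-np.degrees(1.14-th))
E
```

```text
t 22.28 pos [ 390.4 -284.1  121.3] yaw -117.95 | shift cm [-0.17 -1.85  0.03] twist [ 0.  -0.1  2.3] F [-0.2  0.3  0.4] w -0.2 q6 1.19
t 22.28 pos [ 390.4 -284.1  121.3] yaw -117.95 | shift cm [-0.22 -2.74  0.03] twist [ 0.  -0.1  8.1] F [-0.2  0.3  0.4] w -0.2 q6 1.19
t 22.28 pos [ 390.4 -284.1  121.3] yaw -117.95 | shift cm [-0.18 -3.63  0.03] twist [ 0.  -0.1 13.8] F [-0.2  0.3  0.4] w -0.2 q6 1.19
t 22.28 pos [ 390.4 -284.1  121.3] yaw -117.95 | shift cm [-0.05 -4.51  0.03] twist [ 0.  -0.1 19.5] F [-0.2  0.3  0.4] w -0.2 q6 1.19
t 22.28 pos [ 390.4 -284.1  121.3] yaw -117.95 | shift cm [ 0.16 -5.37  0.03] twist [ 0.  -0.1 25.3] F [-0.2  0.3  0.4] w -0.2 q6 1.19
t 22.28 pos [ 390.4 -284.1  121.3] yaw -117.95 | shift cm [ 0.46 -6.21  0.03] twist [ 0.  -0.1 31. ] F [-0.2  0.3  0.4] w -0.2 q6 1.19
t 22.28 pos [ 390.4 -284.1  121.3] yaw -117.95 | shift cm [ 0.84 -7.01  0.03] twist [ 0.  -0.1 36.7] F [-0.2  0.3  0.4] w -0.2 q6 1.19
t 22.28 pos [ 390.4 -284.1  121.3] yaw -117.95 | shift cm [ 1.3  -7.78  0.03] twist [-0.  -0.1 42.5] F [-0.2  0.3  0.4] w -0.2 q6 1.19
t 22.28 pos [ 390.4 -284.1  121.3] yaw -117.95 | shift cm [ 1.83 -8.49  0.03] twist [-0.  -0.1 48.2] F [-0.2  0.3  0.4] w -0.2 q6 1.19
```

Request:
play_rows([
  {"twist": [0, 0, 1], "translation": [-0.1, -1.0, 0], "grip": -1},
  {"twist": [0, 0, 2.3], "translation": [-0.2, -1.85, 0], "grip": -1},
  {"twist": [0, 0, 8], "translation": [-0.2, -2.7, 0], "grip": -1},
  {"twist": [0, 0, 13.8], "translation": [-0.2, -3.6, 0], "grip": -1},
  {"twist": [0, 0, 19.5], "translation": [0, -4.5, 0], "grip": -1},
  {"twist": [0, 0, 25.3], "translation": [0.2, -5.4, 0], "grip": -1},
  {"twist": [0, 0, 31], "translation": [0.5, -6.2, 0], "grip": -1},
  {"twist": [0, 0, 36.7], "translation": [0.8, -7.0, 0], "grip": -1},
  {"twist": [0, 0, 42.5], "translation": [1.3, -7.8, 0], "grip": -1},
  {"twist": [0, 0, 42.5], "translation": [1.3, -7.8, 0], "grip": -1},
])

```text
time: 23.12
position: [439.2, -220.9, 122.1]
tool_rot: [0.0, 0.816, -0.578, 0.002]
wrist_force: [0.8, -0.2, -0.6]
grip_width: -0.1
finger_force: 0.0
```

```bash
python3 - <<'E'
from h import *
for th in (.3,.2,.1,.05,0,-.05):
    p=latchpt(th,13); go(p[0],p[1],121,-118-np.degrees(1.14-th))
E
```

```text
t 23.12 pos [ 439.2 -220.9  122.1] yaw -160.62 | shift cm [-0.06 -0.78  0.11] twist [-0.1 -0.1  5.5] F [ 0.8 -0.2 -0.6] w -0.1 q6 2.1
t 23.12 pos [ 439.2 -220.9  122.1] yaw -160.62 | shift cm [-0.06 -1.67  0.11] twist [-0.1 -0.1 11.2] F [ 0.8 -0.2 -0.6] w -0.1 q6 2.1
t 23.12 pos [ 439.2 -220.9  122.1] yaw -160.62 | shift cm [ 0.03 -2.55  0.11] twist [-0.1 -0.1 17. ] F [ 0.8 -0.2 -0.6] w -0.1 q6 2.1
t 23.12 pos [ 439.2 -220.9  122.1] yaw -160.62 | shift cm [ 0.11 -2.99  0.11] twist [-0.1 -0.1 19.8] F [ 0.8 -0.2 -0.6] w -0.1 q6 2.1
t 23.12 pos [ 439.2 -220.9  122.1] yaw -160.62 | shift cm [ 0.2  -3.43  0.11] twist [-0.1 -0.1 22.7] F [ 0.8 -0.2 -0.6] w -0.1 q6 2.1
t 23.12 pos [ 439.2 -220.9  122.1] yaw -160.62 | shift cm [ 0.32 -3.85  0.11] twist [-0.1 -0.1 25.6] F [ 0.8 -0.2 -0.6] w -0.1 q6 2.1
```

Request:
play_rows([
  {"twist": [0, 0, 5.5], "translation": [0, -0.8, 0], "grip": -1},
  {"twist": [0, 0, 9], "translation": [0, -1.4, 0], "grip": -1},
  {"twist": [0, 0, 12], "translation": [0, -2.0, 0], "grip": -1},
  {"twist": [0, 0, 15], "translation": [0.05, -2.5, 0], "grip": -1},
  {"twist": [0, 0, 17], "translation": [0.1, -2.9, 0], "grip": -1},
  {"twist": [0, 0, 17], "translation": [0.1, -3.1, 0], "grip": -1},
  {"twist": [0, 0, 17], "translation": [0.1, -3.2, 0], "grip": -1},
])

```text
time: 23.7
position: [466.7, -212.5, 121.3]
tool_rot: [0.002, 0.724, -0.69, -0.001]
wrist_force: [-18.8, -9.6, 5.1]
grip_width: -0.1
finger_force: 9.9
```

```bash
python3 - <<'E'
from h import *
from workcell import optics
import cv2
p=latchpt(0,13); go(p[0],p[1],121)
f=optics.capture('scene')['frame']
g=f.max(2); w=f[265:320,270:340]
m=(w.max(2)<75); ys,xs=np.where(m); print(len(xs))
for th in (0,.2,.4,.6,1.14):
    print(th,[(proj('scene',jig(-56-r*np.sin(th),-52+r*np.cos(th),41.5)).round().astype(int).tolist(),f[tuple(proj('scene',jig(-56-r*np.sin(th),-52+r*np.cos(th),41.5)).round().astype(int)[::-1])].tolist()) for r in (30,50,65)])
E
```

```text
t 23.7 pos [ 466.7 -212.5  121.3] yaw -177.23 | shift cm [-0.08 -0.55  0.03] twist [ 0.3 -0.1  0. ] F [-18.8  -9.6   5.1] w -0.1 q6 2.44
267
0 [([310, 294], [79, 85, 88]), ([306, 288], [82, 86, 89]), ([304, 283], [80, 84, 87])]
0.2 [([308, 295], [80, 84, 88]), ([303, 290], [159, 164, 172]), ([299, 285], [128, 190, 226])]
0.4 [([306, 297], [109, 155, 185]), ([300, 292], [133, 196, 229]), ([296, 288], [134, 199, 230])]
0.6 [([305, 298], [131, 194, 229]), ([298, 295], [138, 205, 234]), ([293, 292], [129, 191, 225])]
1.14 [([303, 304], [141, 208, 237]), ([295, 303], [135, 199, 230]), ([289, 303], [120, 150, 173])]
```

The latch is hard on its stop pin: about 19 N, with dark arm pixels along the locked line. Backing off.

Request:
play_rows([
  {"twist": [0, 0, 0], "translation": [0, 1, 0], "grip": -1},
  {"twist": [0, 0, 0], "translation": [0, 3, 0], "grip": -1},
  {"twist": [0, 0, 0], "translation": [0, 4, 0], "grip": -1},
  {"twist": [0, 0, 0], "translation": [0, 4, -4], "grip": -1},
  {"twist": [0, 0, 0], "translation": [0, 4, -8], "grip": -1},
  {"twist": [0, 0, 0], "translation": [0, 4, -12], "grip": -1},
  {"twist": [0, 0, 0], "translation": [0, 4, -12], "grip": -1},
  {"twist": [0, 0, 0], "translation": [0, 4, -12], "grip": -1},
  {"twist": [0, 0, 0], "translation": [0, 4, -12], "grip": -1},
])

```text
time: 24.5
position: [427.9, -213.1, 240.6]
tool_rot: [0.0, 0.723, -0.691, 0.0]
wrist_force: [-0.7, 0.2, -0.8]
grip_width: 0.3
finger_force: 0.0
```

```bash
python3 - <<'E'
from h import *
from workcell import optics,arm
f=optics.capture('scene')['frame']
for th in (0,.1,.2):
    print(th,[f[tuple(proj('scene',jig(-56-r*np.sin(th),-52+r*np.cos(th),41.5)).round().astype(int)[::-1])].tolist() for r in (30,50,65,75)])
for x in range(-77,-57,4):
    u=proj('scene',jig(x,-4,32.5)).round().astype(int); print(x,f[u[1],u[0]])
o=arm.observe();print(o['wrist_force'],o['position'])
E
```

```text
0 [[79, 85, 89], [80, 85, 89], [80, 85, 89], [81, 85, 89]]
0.1 [[79, 84, 87], [80, 85, 90], [80, 86, 91], [84, 93, 100]]
0.2 [[79, 84, 88], [146, 150, 158], [126, 186, 224], [120, 178, 213]]
-77 [135 200 231]
-73 [130 189 224]
-69 [140 168 190]
-65 [159 168 179]
-61 [101 106 109]
[ 0.44892857  0.04652642 -0.67951089] [ 427.82104657 -212.96430824  239.89587147]
```

```bash
python3 -c "
from workcell import arm
print(arm.close_job())"
```

```text
the job is handed in; nothing more can be done
None
```

The job is handed in at about 24.5 s: the blank is home against both stops, the leaf looks fully shut over it, the latch is hard on its stop pin, and the robot is clear. No verdict came back, and I didn't re-measure the bystanders.

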